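# Uncap the bayonet mount and hold its collar home

### The job

Lift the dust cap off the bayonet mount and set it, knob up, fully down into the round recess of the wooden holder. Then turn the knurled collar, pressing it down, until its hidden keyway drops over the pin, and push it fully home against its spring. Finish while still holding the collar pushed fully home with the gripper, so that I can fit its locking screw; leave the other things on the bench where they are.

Things in the scene. Friction and masses are not known exactly. Their poses are not given: they have to be found in the camera images.
- mount: Bayonet mount fixed to the bench: round grey flange (diameter 90 mm, 10 mm thick, bolt heads to 14 mm) with an upright aluminium barrel; a shoulder of diameter 47 mm reaches up to 30 mm, the slim nose (diameter 22 mm) ends at 88 mm. Origin: centre of the flange's underside, on the bench; z is the barrel's axis, on which collar and cap sit. The yaw varies.
- collar: Knurled steel collar round the barrel, diameter 50 mm, 32 mm tall. Origin: on the axis at its mid height, 60 mm over the bench while it is up. It is captive: it turns about the upright axis either way (friction about 0.02 N m) and slides 12 mm down on a spring. A keyway is met by pressing and turning; its angle cannot be seen and is not known beforehand.
- collar_travel (a joint): Downward travel of the collar in m: 0 = up (the spring lifts it there when let go); 0.003 = stopped on the pin, as always while no keyway is over it; 0.012 = fully home, where it can no longer turn. Its spring pushes up with about 2 N at 0, 3.5 N at 0.003 and 7 N at 0.012.
- cap: Loose black plastic dust cap, 48 mm tall, about 50 g: a round skirt 19 mm tall (outer diameter 34 mm; hollow below, inner diameter 26 mm, 11 mm deep) with a round grip knob (diameter 24 mm) above it. At the start it sits on the mount's nose, 1 mm above the collar, with about 2 mm of play each way, and lifts straight off. Origin: centre of the skirt's rim (underside), z up.
- cap_grip (a point): The middle of the cap's grip knob, on its axis, 34 mm above the skirt's rim; grasp the knob here from above (24 mm wide, any yaw).
- holder_seat (a point): Centre of the floor of the holder's recess. The holder is a square plywood block fixed to the bench, 72 x 72 x 14 mm; the round recess in its top has a diameter of 40 mm and is 8 mm deep, its floor 6 mm over the bench. With the cap seated, cap_grip is 34 mm above this point.
- sanding_block: Bystander: cork sanding block, 42 x 75 x 27 mm, lying; origin at the centre of its underside.
- pliers: Bystander: long-nose pliers, 56 x 142 x 14 mm, lying; origin at the centre of the underside.
- offcut_2: Bystander: pale wood offcut, 30 x 80 x 18 mm, lying; origin at the centre of its underside.
- collar_top (a point): Centre of the collar's top face, 16 mm above its origin; the nose stands 12 mm out of it. Inside, out of sight, are four keyways a quarter turn apart and a cross pin in the barrel. At the start the collar needs turning by 18 to 72 degrees, so a quarter turn either way always meets a keyway; it enters within about 5 degrees either side.
There are look-alikes about, which are no part of the job. Several things have the shape of the cap; the one meant has the colours described above.

How it is judged:
On the way, in this order (a step that is already met when the one before it is completed fails the run):
1. the cap sits upright in the holder's recess, let go (horizontal distance between cap_grip and holder_seat below 0.007 m and z of cap_grip in the frame of holder_seat between 0.03 and 0.0375 m and angle between cap_grip's own z axis and vertical below 0.12 rad and contact force between the fingers and cap below 0.1 N), for 0.2 s.
2. the collar has dropped over the pin and is pushed home by the gripper (value of joint collar_travel above 0.0105 m and contact force between the fingers and collar above 2 N), for 0.2 s.
At the end, for the whole second after the job is handed in: The collar is pushed at least 10.5 mm of its 12 mm down and the fingers still press on it (over 2 N); the cap stands in the recess, at most 7 mm off centre, at most 3.5 mm above the floor, within 0.12 rad of upright, untouched and at rest (all of step 1 and all of step 2 and linear speed of cap below 0.02 m/s); the arm keeps its last pose, push and grip.
It fails at once if the sanding block is moved by more than 30 mm (distance of sanding_block from where it was at the start of the episode above 0.03 m).
It fails at once if the pliers are moved by more than 30 mm (distance of pliers from where it was at the start of the episode above 0.03 m).
It fails at once if the wood offcut is moved by more than 30 mm (distance of offcut_2 from where it was at the start of the episode above 0.03 m).
It also fails if it takes over 61 s, if anything falls off the work surface, if the arm or the gripper's body presses on something with over 40 N, if the wrist force passes 120 N, or if a joint passes its speed limit or range.

### The arm

A 6-joint arm with a two-finger parallel gripper is mounted at the origin on a cart in front of the work surface, level with it; the furniture and walls round the work are solid. World frame = base frame: x ahead of the robot, y to its left, z up, the work surface at z = 0. Lengths are in m, angles in rad, forces in N, time in s.
With the tool pointing down it reaches from about 0.375 to 0.975 m from the base axis. Payload 3.8 kg.
Tool frame: the origin (TCP) lies at the very end of the fingers, on their centre line; the grasp point (between the pads) lies 19 mm behind it; z points along the fingers, y is the line along which they close (so a half turn about z gives the same grasp; the last joint's range is limited). The gripper opens to 85 mm and grips with 20 to 120 N. Pads are 22 mm wide; open, the fingers measure 114 mm over their backs; the gripper's body (76 mm by 85 mm) begins 54 mm behind the grasp point. The pads swing forward as they close: fully open they stand 13 mm farther back than shut.
Start: joints at [-1.332, 0.264, 1.604, -0, 1.274, -0.037], TCP at [0.184, -0.649, 0.231] pointing down, gripper open.
Joint ranges: [-2.63, 2.63], [-0.94, 2.18], [0.31, 2.57], [-1.31, 4.45], [0, 2.66], [-2.55, 2.55]. Speed limits (rad/s): [2.57, 2.57, 3.14, 3.14, 3.14, 3.14].

### API

Orientations are given as a unit quaternion [x, y, z, w].
In Python, from workcell import * gives the robot as it stands.
- The arm moves only by the tool play_rows, never from a script. Its argument "moves" is text: rows parted by semicolons, each of 5 numbers parted by spaces: the shift along the tool's x, y, z in cm, then the turn about the tool's z in degrees, then the closure, from 0 (fully open) to 1 (shut). In form: tx ty tz yaw fingers; .... A call has 1 to 20 rows; each row shifts and turns the commanded pose from where the row before left it, along the tool's axes as they then stand; what a row does not reach is not made up. A row lasts 1/10 s, in which the tool goes at most 50 mm and 8.59 degrees, less where a joint would pass 70% of its speed; a pose out of reach is approached as far as the arm can. A call with a gripper value outside its range is refused whole. The fingers move at their own pace and stop on an object; "force" is the grip in N (left out, the last holds). Time passes only in rows, so rows that do not move let the fingers close. It gives the time, the measured TCP pose, the force, the opening and the grip force at its end, in the units of the state.
- get_obs(): the state, without advancing time (a new reading comes with each control period).
- camera(name): name is "side" or "top"; returns the picture (400x640x3 uint8, red, green, blue); there is no depth.
- camera_model(name): a dict with "intrinsics" (3x3 intrinsics, pixels), "extrinsics" (4x4, takes a point from camera to world coordinates). Camera axes: x right, y up, looking along -z (the intrinsics and any distortion apply to the point x, -y, -z); pixel columns grow to the right and rows downward; lengths in m; the calibration is good to about 2 mm. A picture is of the moment at which its call begins. camera_model takes no time and is no camera call.
- finish_job(): hands the job in; it is judged then, once.
The state is a dict: "t": time; "qpos": joint angles; "qd": joint speeds; "effort": joint torques, N m; "eef_pos": TCP position; "eef_rot": TCP orientation; "wrist_force": force on the tool from outside, world axes, zero at the start; "torque": the same for the moment, N m; "opening": finger opening in m; "finger_force": force on a finger pad.
Only numpy, scipy, OpenCV 4.12 (cv2) and the standard library are available. Lean on these libraries where they do the work, as an engineer would, in place of code of your own. Each camera call takes 0.05 s, during which the arm holds its last target. There are 200 camera calls.

## Working session

There is one attempt and no reset: what is moved stays moved. The work goes in short steps, Python scripts to look and compute and a tool call to move; the robot and the scene stay as the last step left them, time stands still between calls to the robot, and variables do not carry over. Pictures are saved under pics/ and viewed, at most 10 in all, crops included, and the job is handed in when it is done.

Besides the shell and the picture viewer there is one more tool, called by a JSON object that holds its "api" and its "payload", one argument or row to a line. play_rows: Moves the arm, as the interface text tells. Its arguments: {"type":"object","properties":{"moves":{"type":"string"},"force":{"type":"number"}},"required":["moves"]}

```bash
mkdir -p pics
python3 - <<'E'
from workcell import *
import cv2,numpy as np
for n in("top","side"):
    im=camera(n);cv2.imwrite(f"pics/{n}0.png",im[:,:,::-1])
    m=camera_model(n);print(n,np.round(m["intrinsics"],1).tolist(),np.round(m["extrinsics"],4).tolist(),[k for k in m])
o=get_obs();print(o)
E
```

```text
top [[513.2, 0.0, 314.6], [0.0, 513.2, 198.5], [0.0, 0.0, 1.0]] [[-0.0111, 0.9871, -0.1595, 0.3999], [-0.9999, -0.0123, -0.0064, 0.1164], [-0.0082, 0.1594, 0.9872, 1.2027], [0.0, 0.0, 0.0, 1.0]] ['intrinsics', 'extrinsics']
side [[511.4, 0.0, 317.8], [0.0, 511.4, 192.4], [0.0, 0.0, 1.0]] [[-0.7327, 0.2829, -0.619, -0.0076], [-0.6803, -0.2786, 0.6779, 0.7439], [0.0194, 0.9178, 0.3966, 0.4598], [0.0, 0.0, 0.0, 1.0]] ['intrinsics', 'extrinsics']
{'t': 0.1, 'qpos': array([-1.33190400e+00,  2.64718805e-01,  1.60526354e+00, -1.68298527e-05,
        1.27372266e+00, -3.69010853e-02]), 'qd': array([-2.06037523e-03, -2.07593627e-03, -1.67227019e-03,  3.25443632e-04,
        3.23746118e-05,  8.77297332e-05]), 'effort': array([-2.05512083e-04, -5.16708469e+01, -3.68590987e+01, -1.50083133e-04,
        6.25580113e-03,  4.57984317e-08]), 'eef_pos': array([ 0.18364036, -0.64883121,  0.23004482]), 'eef_rot': array([ 9.90506414e-01,  1.37462463e-01, -1.14490423e-04, -1.04998091e-03]), 'wrist_force': array([-0.38203216, -0.28793356,  0.12537729]), 'torque': array([ 0.03827545, -0.00019571,  0.02348725]), 'finger_force': 0.0, 'opening': 0.08528997803699512}
```

View pics/top0.png

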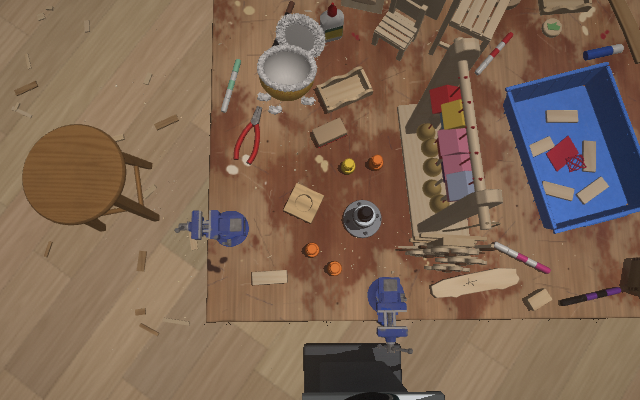

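View pics/side0.png

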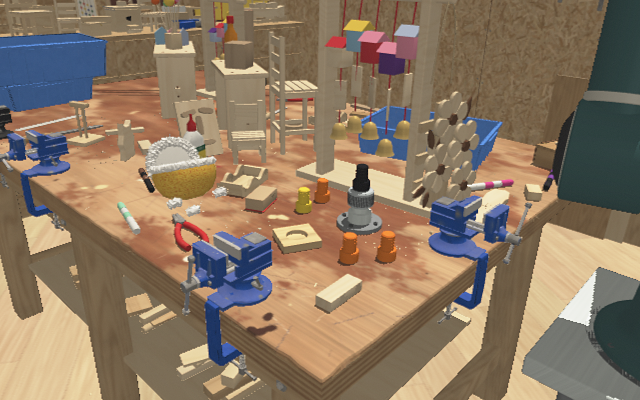

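The top view shows the mount and black cap at about (363,216) and the holder at about (303,203). A hanging-bell frame stands to the right of the mount. The side view shows the mount at (360,210) and the holder at (297,237). I'll take enlarged crops next.

```bash
python3 - <<'E'
import cv2,numpy as np
t=cv2.imread("pics/top0.png");s=cv2.imread("pics/side0.png")
a=cv2.resize(t[170:250,275:395],None,fx=6,fy=6,interpolation=cv2.INTER_CUBIC)
b=cv2.resize(s[155:255,265:395],None,fx=6,fy=6,interpolation=cv2.INTER_CUBIC)
cv2.imwrite("pics/tc.png",a);cv2.imwrite("pics/sc.png",b)
E
cat > h.py <<'E'
from workcell import *
import numpy as np,cv2
def ray(n,u,v):
    m=camera_model(n);K=np.array(m["intrinsics"]);E=np.array(m["extrinsics"])
    d=np.linalg.inv(K)@[u,v,1];return E[:3,3],E[:3,:3]@(d*[1,-1,-1])
def at(n,u,v,z):
    c,d=ray(n,u,v);return c+d*(z-c[2])/d[2]
def proj(n,p):
    m=camera_model(n);K=np.array(m["intrinsics"]);E=np.array(m["extrinsics"])
    q=E[:3,:3].T@(np.array(p)-E[:3,3]);q=K@(q*[1,-1,-1]);return q[:2]/q[2]
E
```

```text
(no output)
```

View pics/tc.png

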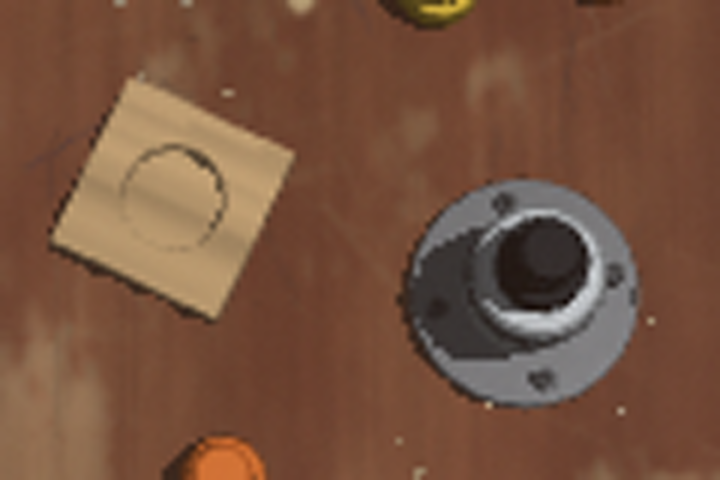

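View pics/sc.png

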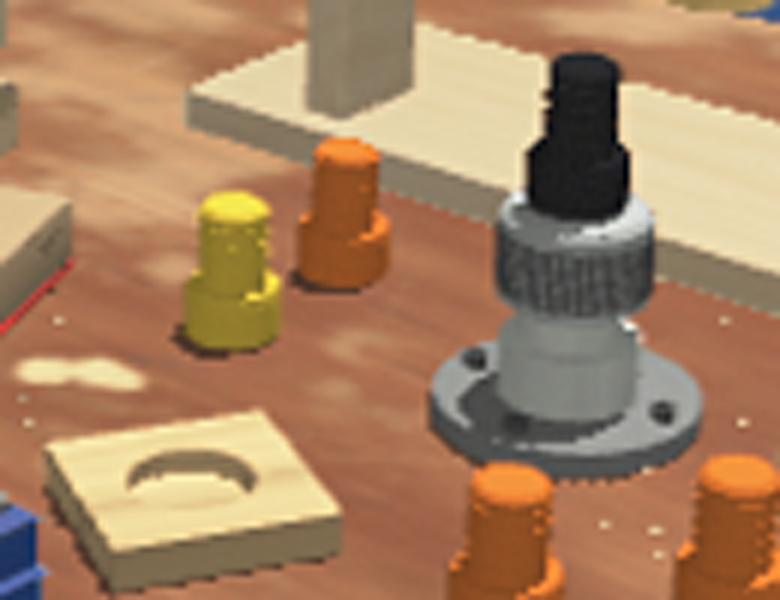

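The top crop shows the flange centre at crop (524,291), the collar at (540,273), the knob at (558,252) and the recess at (174,198). In the side crop the collar's top centre is near (575,215), and the holder's top corners are (45,447), (262,410), (340,517) and (110,550).

Run:
```python
from h import *
T=lambda x,y:(275+(x+.5)/6-.5,170+(y+.5)/6-.5)
S=lambda x,y:(265+(x+.5)/6-.5,155+(y+.5)/6-.5)
for nm,x,y,z in[("flange",524,291,.01),("collar",540,273,.076),("knob",558,252,.125),("recess",174,198,.014),("c1",130,77,.014),("c2",295,153,.014),("c3",216,318,.014),("c4",52,240,.014)]:
    print("top",nm,at("top",*T(x,y),z).round(4))
for nm,x,y,z in[("flange",566,395,.01),("collartop",575,215,.076),("knobtop",586,68,.125)]+[("h",*q,.014) for q in[(45,447),(262,410),(340,517),(110,550)]]:
    print("side",nm,at("side",*S(x,y),z).round(4))
# frame posts: approx location and height
print(at("top",405,105,0.01),at("top",415,238,.01), at("top",520,230,.0),at("top",388,275,0.1))
```

```text
top flange [0.5449 0.0138 0.01  ]
top collar [0.5434 0.0134 0.076 ]
top knob [0.5446 0.0114 0.125 ]
top recess [0.5826 0.1499 0.014 ]
top c1 [0.6309 0.1668 0.014 ]
top c2 [0.5998 0.1023 0.014 ]
top c3 [0.5353 0.1339 0.014 ]
top c4 [0.5666 0.1976 0.014 ]
side flange [0.5425 0.0194 0.01  ]
side collartop [0.5405 0.0226 0.076 ]
side knobtop [0.5417 0.0197 0.125 ]
side h [0.6303 0.1705 0.014 ]
side h [0.6001 0.1039 0.014 ]
side h [0.5342 0.1386 0.014 ]
side h [0.5686 0.2011 0.014 ]
[ 0.81928484 -0.09754478  0.01      ] [ 0.49682938 -0.10811062  0.01      ] [ 0.5134966  -0.35640351  0.        ] [ 0.41162371 -0.03062216  0.1       ]
```

Run:
```python
from h import *
# two-ray height check: wheel top and beam near end
def tri(a,b):
    c1,d1=ray("top",*a);c2,d2=ray("side",*b);A=np.stack([d1,-d2],1);s=np.linalg.lstsq(A,c2-c1,rcond=None)[0]
    p,q=c1+s[0]*d1,c2+s[1]*d2;return (p+q).round(3)/2,np.linalg.norm(p-q).round(3)
for z in(.15,.2,.25,.3,.35,.4):print(z,at("top",440,255,z).round(3),at("side",455,92,z).round(3),at("top",485,228,z).round(3))
print(at("side",460,200,.1),at("top",388,283,.1),tri((388,290),(460,205)))
```

```text
0.15 [ 0.45  -0.131  0.15 ] [ 0.693 -0.598  0.15 ] [ 0.504 -0.226  0.15 ]
0.2 [ 0.448 -0.119  0.2  ] [ 0.58  -0.381  0.2  ] [ 0.499 -0.21   0.2  ]
0.25 [ 0.445 -0.108  0.25 ] [ 0.467 -0.165  0.25 ] [ 0.494 -0.194  0.25 ]
0.3 [ 0.443 -0.096  0.3  ] [0.354 0.052 0.3  ] [ 0.489 -0.177  0.3  ]
0.35 [ 0.441 -0.084  0.35 ] [0.241 0.268 0.35 ] [ 0.484 -0.161  0.35 ]
0.4 [ 0.438 -0.072  0.4  ] [0.128 0.485 0.4  ] [ 0.479 -0.145  0.4  ]
[ 0.35774172 -0.02293181  0.1       ] [ 0.39486977 -0.03005437  0.1       ] (array([ 0.372, -0.036,  0.082]), np.float64(0.017))
```

{"api": "play_rows", "payload": {
  "moves": "0 -4.5 -2.5 0 0;0 -4.5 -2.5 0 0;0 -4.5 -2.5 0 0;0 -4.5 -2.5 0 0;0 -4.5 -2.5 0 0;0 -4.5 -2.5 0 0;0 0 0 0 0;0 0 0 0 0",
  "force": 30
}}

```text
t: 0.9
eef_pos: [0.1124, -0.397, 0.3779]
eef_rot: [0.991, 0.137, 0.0, 0.002]
wrist_force: [-0.6, -1.1, -0.3]
opening: 0.0854
finger_force: 0.0
```

{"api": "play_rows", "payload": {
  "moves": "4 -0.2 0 -5.6 0;4 -0.2 0 -5.6 0;4 -0.2 0 -5.6 0;4 -0.2 0 -5.6 0;4 -0.2 0 -5.6 0;4 -0.2 0 -5.6 0;4 -0.2 0 -5.6 0;4 -0.2 0 -5.6 0;4 -0.2 0 -5.6 0;4 -0.2 0 -5.6 0;4 -0.2 0 -5.6 0;4 -0.2 0 -5.6 0;4 -0.2 0 -5.6 0;4 -0.2 0 -5.6 0;0 0 0 0 0"
}}

```text
t: 2.4
eef_pos: [0.4094, 0.0318, 0.3746]
eef_rot: [0.678, 0.735, -0.001, -0.002]
wrist_force: [0.5, 0.5, -0.1]
opening: 0.0855
finger_force: 0.0
```

```bash
cat >> h.py <<'E'
def go(target,h=None):
    """print cm shift in tool axes and yaw degrees to reach target (heading h of tool x)"""
    from scipy.spatial.transform import Rotation as R
    o=get_obs();M=R.from_quat(o["eef_rot"]).as_matrix()
    hd=np.degrees(np.arctan2(M[1,0],M[0,0]))
    print("pos",o["eef_pos"].round(4),"heading",hd.round(2),"shift cm",(M.T@(np.array(target)-o["eef_pos"])*100).round(2),"yaw",None if h is None else round(hd-h,1),"q6",o["qpos"][5].round(3),"Fz",o["wrist_force"].round(1),"t",o["t"])
E
python3 -c "
from h import *
go([.543,.0155,.2],90)"
```

```text
pos [0.4094 0.0318 0.3746] heading 94.67 shift cm [-2.75 13.25 17.4 ] yaw 4.7 q6 -0.067 Fz [ 0.5  0.5 -0.1] t 2.4
```

{"api": "play_rows", "payload": {
  "moves": "-0.5 2.2 3.3 0.8 0;-0.5 2.2 3.3 0.8 0;-0.5 2.2 3.3 0.8 0;-0.5 2.2 3.3 0.8 0;-0.4 2.2 3.3 0.8 0;-0.4 2.2 3.5 0.8 0;0 0 0 0 0;0 0 0 0 0"
}}

```text
t: 3.2
eef_pos: [0.541, 0.004, 0.1742]
eef_rot: [0.711, 0.703, -0.002, -0.002]
wrist_force: [0.1, -0.2, 0.8]
opening: 0.0856
finger_force: 0.0
```

Run:
```python
from h import *
go([.543,.0155,.1],90)
a=camera("top");b=camera("side")
t=cv2.resize(a[170:260,310:430],None,fx=5,fy=5,interpolation=cv2.INTER_CUBIC)
s=cv2.resize(b[110:250,290:430],None,fx=4,fy=4,interpolation=cv2.INTER_CUBIC)
c=np.zeros((560,800,3),np.uint8)
s=s[:, 180:380]
c[:450,:600]=t;c[:560,600:]=s
cv2.imwrite("pics/p1.png",c[:,:,::-1])
```

```text
pos [0.541  0.004  0.1742] heading 89.34 shift cm [1.15 0.24 7.42] yaw -0.7 q6 -0.027 Fz [ 0.1 -0.2  0.8] t 3.2
```

View pics/p1.png

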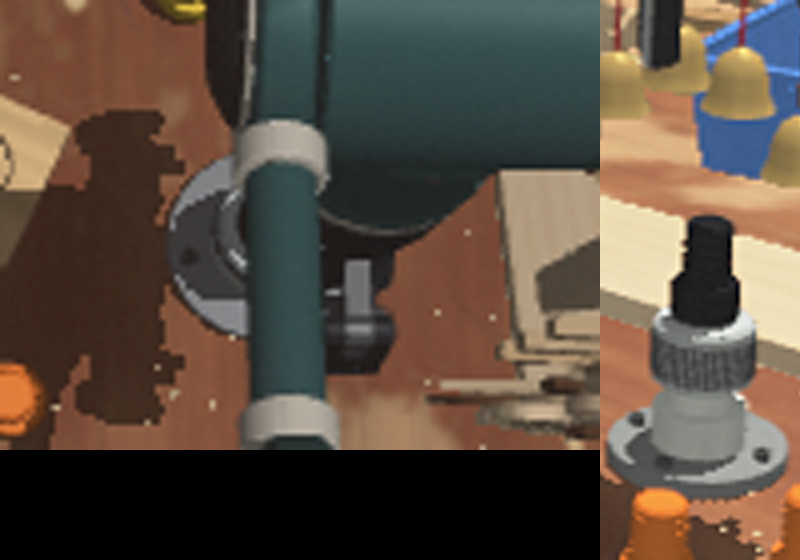

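The arm hides the mount in the top view. The side crop shows the cap untouched on the nose. I'll check how close the teal link is to the frame in the full side view.

Run:
```python
from h import *
a=camera("top");b=camera("side")
c=np.hstack([cv2.resize(a[0:330,250:580],(400,400)),cv2.resize(b[:,240:640],(400,400))])
cv2.imwrite("pics/p2.png",c[:,:,::-1])
```

```text
(no output)
```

View pics/p2.png

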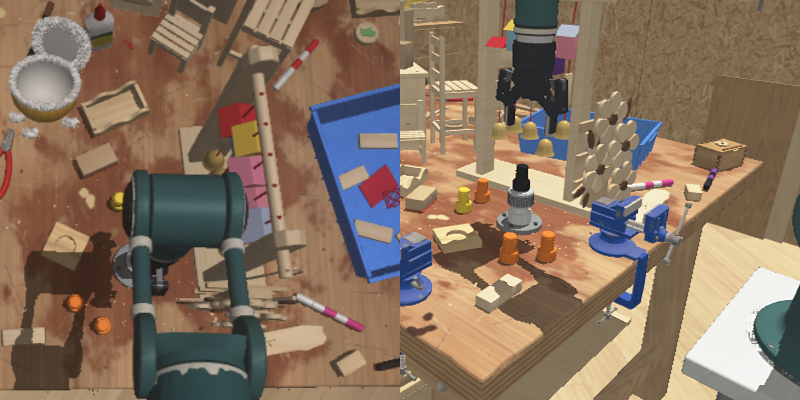

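{"api": "play_rows", "payload": {
  "moves": "1.2 0.2 0 -0.7 0;0 0 1.9 0 0;0 0 1.9 0 0;0 0 1.8 0 0;0 0 1.8 0 0;0 0 0 0 0;0 0 0 0 0;0 0 0 0 0"
}}

```text
t: 4.2
eef_pos: [0.5454, 0.0171, 0.1048]
eef_rot: [0.706, 0.708, 0.001, 0.001]
wrist_force: [0.6, -0.2, -0.3]
opening: 0.0852
finger_force: 0.0
```

Run:
```python
from h import *
go([.543,.0155,.1],90)
b=camera("side")
c=cv2.resize(b[100:250,280:440],None,fx=5,fy=5,interpolation=cv2.INTER_CUBIC)[:600]
cv2.imwrite("pics/p3.png",c[:,:,::-1])
p=get_obs()["eef_pos"];
for dz in(0,.025):
  u=proj("side",p+[0,0,dz]);print((u-[280,100])*5)
```

```text
pos [0.5454 0.0171 0.1048] heading 90.13 shift cm [-0.16 -0.24  0.47] yaw 0.1 q6 -0.017 Fz [ 0.6 -0.2 -0.3] t 4.2
[404.96516343 374.96486225]
[408.46192675 313.33802685]
```

View pics/p3.png

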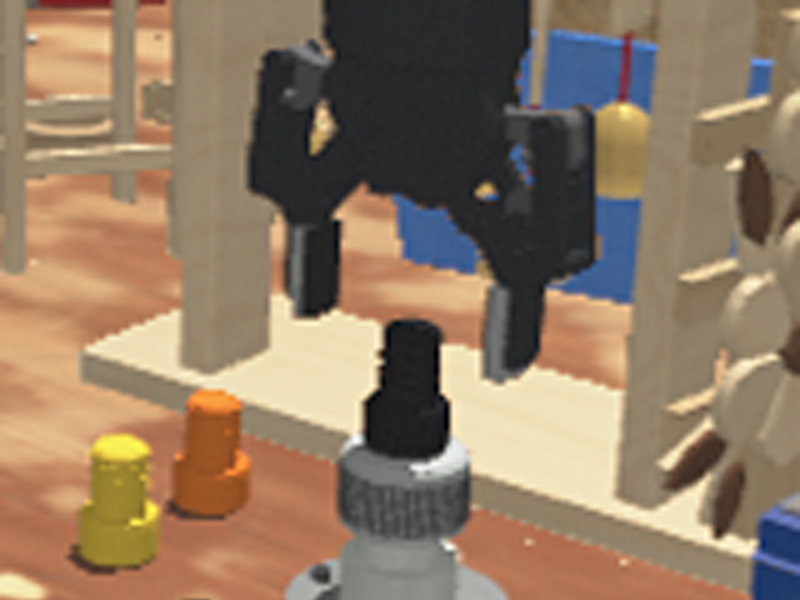

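The fingertips are at (312,313) and (500,378), so their midpoint is at (406,345). The knob axis is at about x=412, so the fingers are centred to within about 2 mm. I'll make a small correction, lower and grip.

{"api": "play_rows", "payload": {
  "moves": "-0.15 -0.2 0.7 0 0;0 0 0 0 0;0 0 0 0 0.5;0 0 0 0 1;0 0 0 0 1;0 0 0 0 1;0 0 0 0 1;0 0 0 0 1;0 0 0 0 1;0 0 0 0 1;0 0 0 0 1",
  "force": 30
}}

```text
t: 5.35
eef_pos: [0.5426, 0.0152, 0.0963]
eef_rot: [0.706, 0.708, 0.0, 0.0]
wrist_force: [-0.1, 0.0, 2.5]
opening: 0.0231
finger_force: 29.6
```

{"api": "play_rows", "payload": {
  "moves": "0 0 -1 0 1;0 0 -2 0 1;0 0 -3 0 1;0 0 -3 0 1;3.4 1 0 0 1;3.4 1 0 0 1;3.4 1 0 0 1;3.4 1 0 0 1;0 0 0 0 1;0 0 0 0 1;0 0 0 0 1"
}}

```text
t: 6.45
eef_pos: [0.5813, 0.1505, 0.1857]
eef_rot: [0.707, 0.708, -0.001, -0.0]
wrist_force: [-0.2, -0.7, -0.4]
opening: 0.0231
finger_force: 30.5
```

Run:
```python
from h import *
go([.583,.151,.05],90)
print(get_obs()["opening"])
```

```text
pos [0.5813 0.1505 0.1857] heading 90.09 shift cm [ 0.06  0.19 13.57] yaw 0.1 q6 0.211 Fz [-0.2 -0.7 -0.4] t 6.45
0.023051367940712334
```

{"api": "play_rows", "payload": {
  "moves": "0 0.15 3.5 0 1;0 0 3.5 0 1;0 0 3.5 0 1;0 0 2.6 0 1;0 0 0 0 1;0 0 0 0 1;0 0 0 0 1"
}}

```text
t: 7.15
eef_pos: [0.5852, 0.1511, 0.0572]
eef_rot: [0.707, 0.707, 0.001, 0.001]
wrist_force: [-0.6, -0.6, -0.5]
opening: 0.023
finger_force: 30.5
```

Run:
```python
from h import *
go([.583,.151,.0255],90)
b=camera("side");a=camera("top")
c=cv2.resize(b[170:270,240:360],None,fx=6,fy=6,interpolation=cv2.INTER_CUBIC)[:600]
cv2.imwrite("pics/p4.png",c[:,:,::-1])
p=get_obs()["eef_pos"]
for n,z in(("rimcentre",p[2]-.0193),("proj on holder top",.014)):
  print(n,(proj("side",[p[0],p[1],z])-[240,170])*6+2.5)
print("recess by side est",(proj("side",[.583,.1535,.014])-[240,170])*6+2.5)
```

```text
pos [0.5852 0.1511 0.0572] heading 90.05 shift cm [-0.01 -0.23  3.17] yaw 0.1 q6 0.211 Fz [-0.6 -0.6 -0.5] t 7.15
rimcentre [339.80263859 314.31813026]
proj on holder top [339.59781963 384.53081032]
recess by side est [340.26951636 389.3582768 ]
```

View pics/p4.png

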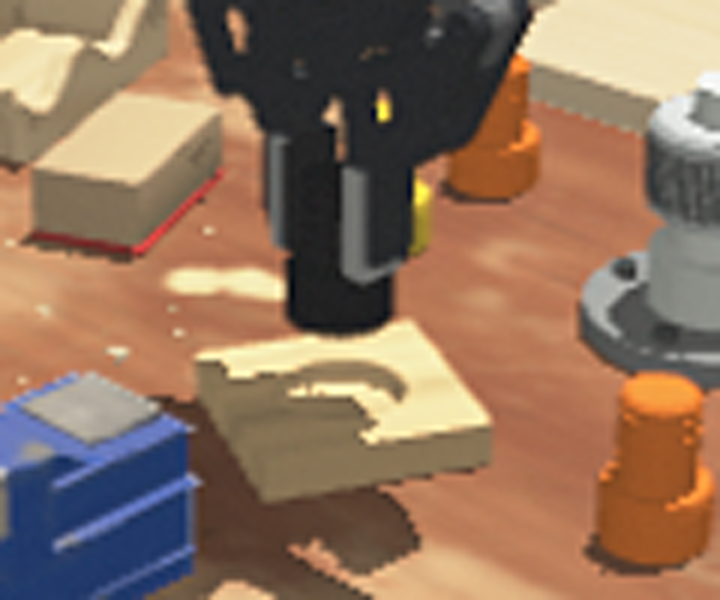

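The skirt centre is at crop x≈341 and the recess centre at about 342, so they line up. I'll shift 2 mm back and lower.

{"api": "play_rows", "payload": {
  "moves": "0 -0.23 0.5 0 1;0 0 0.7 0 1;0 0 0.7 0 1;0 0 0.5 0 1;0 0 0.5 0 1;0 0 0.2 0 1;0 0 0 0 1;0 0 0 0 1;0 0 0 0 1"
}}

```text
t: 8.15
eef_pos: [0.581, 0.1513, 0.0252]
eef_rot: [0.706, 0.708, -0.0, -0.0]
wrist_force: [-4.1, -1.7, 12.4]
opening: 0.0232
finger_force: 31.6
```

The height matches the recess floor (0.0253 expected) and the contact force is there. Releasing now.

{"api": "play_rows", "payload": {
  "moves": "0 0 -0.1 0 1;0 0 0 0 0.7;0 0 0 0 0.5;0 0 0 0 0.3;0 0 0 0 0;0 0 0 0 0;0 0 0 0 0;0 0 0 0 0;0 0 -2 0 0;0 0 -3 0 0;0 0 -3 0 0;0 0 -4 0 0;-3.5 0 0 0 0;-3.5 0 0 0 0;0 0 0 0 0;0 0 0 0 0"
}}

```text
t: 9.75
eef_pos: [0.5813, 0.0808, 0.145]
eef_rot: [0.707, 0.707, 0.0, -0.0]
wrist_force: [-0.2, -0.6, 0.4]
opening: 0.0852
finger_force: 0.0
```

Run:
```python
from h import *
go([.543,.0155,.12],135)
b=camera("side");a=camera("top")
c=np.hstack([cv2.resize(b[170:270,240:340],(400,400)),cv2.resize(a[160:240,260:340],(400,400))])
cv2.imwrite("pics/p5.png",c[:,:,::-1])
```

```text
pos [0.5813 0.0808 0.145 ] heading 89.99 shift cm [-6.53 -3.83  2.5 ] yaw -45.0 q6 0.095 Fz [-0.2 -0.6  0.4] t 9.75
```

View pics/p5.png

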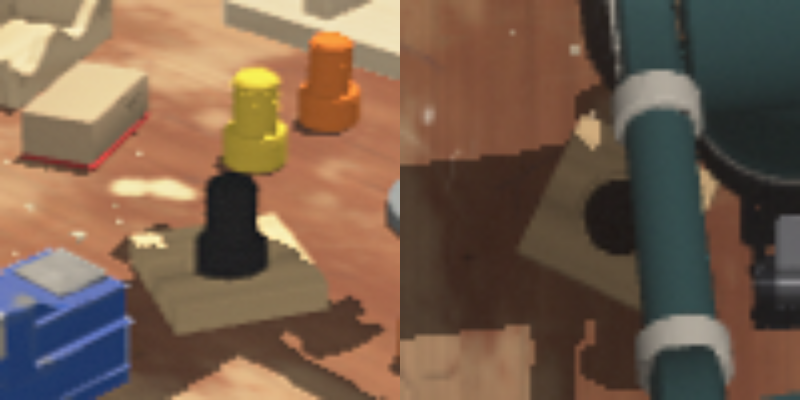

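The cap stands upright in the recess, seen at about (232,225) in the side panel. Next is the collar.

{"api": "play_rows", "payload": {
  "moves": "-3.2 -1.9 0 0 0;-3.3 -1.9 0 0 0;0 0 0 -7.5 0;0 0 0 -7.5 0;0 0 0 -7.5 0;0 0 0 -7.5 0;0 0 0 -7.5 0;0 0 0 -7.5 0;0 0 2.5 0 0;0 0 0 0 0;0 0 0 0 0;0 0 0 0 0"
}}

```text
t: 11.05
eef_pos: [0.5439, 0.0167, 0.1206]
eef_rot: [0.382, 0.924, 0.0, 0.0]
wrist_force: [-0.3, -0.1, 0.9]
opening: 0.0854
finger_force: 0.0
```

Run:
```python
from h import *
go([.543,.0152,.046],135)
```

```text
pos [0.5439 0.0167 0.1206] heading 135.13 shift cm [-0.04 -0.17  7.46] yaw 0.1 q6 -0.803 Fz [-0.3 -0.1  0.9] t 11.05
```

{"api": "play_rows", "payload": {
  "moves": "0 -0.15 1.5 0 0;0 0 1.5 0 0;0 0 1.5 0 0;0 0 1.5 0 0;0 0 1.4 0 0;0 0 0 0 0;0 0 0 0 0;0 0 0 0 0.4;0 0 0 0 0.7;0 0 0 0 1;0 0 0 0 1;0 0 0 0 1;0 0 0 0 1;0 0 0 0 1",
  "force": 50
}}

```text
t: 12.45
eef_pos: [0.5436, 0.0155, 0.0467]
eef_rot: [0.382, 0.924, 0.001, 0.001]
wrist_force: [2.9, 3.8, 3.0]
opening: 0.0481
finger_force: 54.1
```

{"api": "play_rows", "payload": {
  "moves": "0 0 0.3 0 1;0 0 0.2 0 1;0 0 0 0 1;0 0 0 0 1;0 0 0 0 1"
}}

```text
t: 12.95
eef_pos: [0.5437, 0.0155, 0.0441]
eef_rot: [0.382, 0.924, 0.001, 0.001]
wrist_force: [-4.0, 3.9, 21.8]
opening: 0.0481
finger_force: 56.2
```

{"api": "play_rows", "payload": {
  "moves": "0 0 0 2.5 1;0 0 0 2.5 1;0 0 0 2.5 1;0 0 0 2.5 1;0 0 0 2.5 1;0 0 0 2.5 1;0 0 0 2.5 1;0 0 0 2.5 1;0 0 0 2.5 1;0 0 0 2.5 1;0 0 0 2.5 1;0 0 0 2.5 1"
}}

```text
t: 14.15
eef_pos: [0.5442, 0.0158, 0.0418]
eef_rot: [0.609, 0.793, 0.002, 0.001]
wrist_force: [4.4, 5.0, 4.9]
opening: 0.0483
finger_force: 54.3
```

Force fell from 22 N to 5 N as z dropped, so the keyway has entered. Pushing home.

{"api": "play_rows", "payload": {
  "moves": "0 0 0.2 0 1;0 0 0.2 0 1;0 0 0.2 0 1;0 0 0.2 0 1;0 0 0 0 1;0 0 0 0 1;0 0 0 0 1",
  "force": 70
}}

```text
t: 14.85
eef_pos: [0.5443, 0.0158, 0.0354]
eef_rot: [0.608, 0.794, 0.001, 0.001]
wrist_force: [-0.4, 5.1, 16.1]
opening: 0.0477
finger_force: 76.2
```

{"api": "play_rows", "payload": {
  "moves": "0 0 0.1 0 1;0 0 0 0 1;0 0 0 0 1;0 0 0 0 1"
}}

```text
t: 15.25
eef_pos: [0.5443, 0.0158, 0.0353]
eef_rot: [0.608, 0.794, 0.001, 0.001]
wrist_force: [-3.8, 4.6, 21.9]
opening: 0.0478
finger_force: 77.0
```

Run:
```python
from h import *
go([.5443,.0158,.035])
b=camera("side")
c=np.hstack([cv2.resize(x[150:250,300:400],(400,400),interpolation=cv2.INTER_CUBIC) for x in(cv2.imread("pics/side0.png")[:,:,::-1],b)])
cv2.imwrite("pics/p6.png",c[:,:,::-1])
```

```text
pos [0.5443 0.0158 0.0353] heading 105.09 shift cm [ 0.   -0.    0.03] yaw None q6 -0.281 Fz [-3.8  4.6 21.9] t 15.25
```

View pics/p6.png

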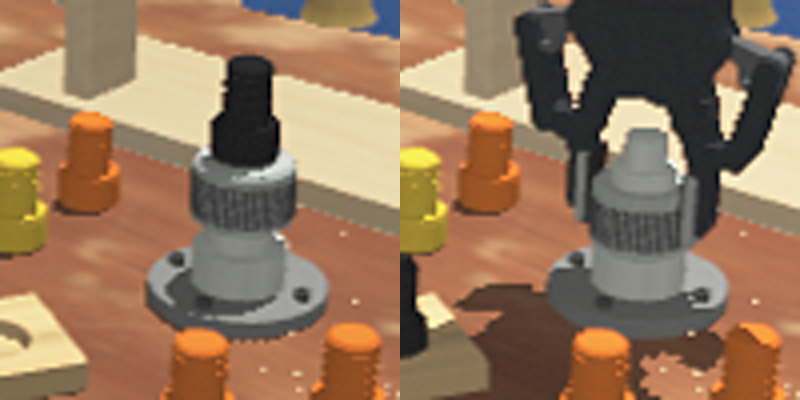

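The knurled band's lower edge moved from row 230 to about 255 (6.3 px, about 12 mm), and a hard stop can be felt. The collar is home, so I'll hand in.

```bash
python3 -c "
from workcell import *
print(finish_job())"
```

```text
the job is handed in; nothing more can be done
None
```

The cap is seated knob up in the holder's recess, and the gripper is still holding the collar fully home against a hard stop at about 22 N; I handed the job in at about 15 s, and no verdict came back.

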